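# Slide the lid of the vial case shut past its snap ridge

## Task

Close the vial case on the bench: pick up its loose slide lid by the rib, start the lid's sloped nose in the channel at the open mouth of the case and slide it along, pushing it over the snap ridge until it is fully home, and press it there against the rubber stop with about 10 N for a moment. Push steadily and gently, never slamming or jamming the lid, then let go. Leave everything else on the bench where it is.

Things in the scene. Friction and masses are not known exactly. Their poses are not given: they have to be found in the camera images.
- lid_grip (a point): Point in the grip rib of the loose grey slide lid (plate 130 x 84 x 6 mm, 0.12 kg, lying right side up). The rib is 12 mm thick along x, 50 mm long along y, 28 mm tall on the plate, so its top is 34 mm above the lid's underside. The point is in the rib's middle, 28 mm above the underside, 17 mm ahead of the tail edge, 113 mm behind the nose edge. +x points to the nose, z up.
- lid_nose (a point): Middle of the lid's nose edge (the end that goes in first), at the level of the lid's underside. Same axes as lid_grip. The last 8 mm of the nose slope up underneath, to 2.7 mm; from 11 to 23 mm behind the nose edge a groove 3 mm deep runs across the underside, into which the ridge snaps.
- vial_case: White plastic case of glass vials, fixed to the bench: 160 mm long (x), 106 wide (y), 62.5 tall; origin at the centre of its underside, z up. The lid slides towards +x from the open mouth at -x, on two ledges 50 mm above the bench, between side walls 87 mm apart, under lips whose underside is 57.5 mm and top 62.5 mm above the bench and whose inner edges are 75 mm apart.
- mouth (a point): Middle of the case's mouth: at the -x end of the case, mid channel, at ledge height (50 mm). Same axes as the case. Over the first 18 mm inward the side walls flare (97 mm apart at the mouth) and no lips lie above, so the nose can be laid on the ledges from above; the lips begin 19 mm inward, the first 14 mm raised as a lead-in.
- ridge_top (a point): Middle of the snap ridge, a sprung bar across the channel 129 mm inward of the mouth, 12 mm in diameter, standing 2 mm above the ledges. Its spring pushes up with 8 N, 10 N when down. The lid meets it over the last 17 mm of travel and must be pushed over it, with about 8 to 18 N, until it snaps into the lid's groove.
- lid_home (a point): Where lid_grip lies when the lid is fully home (33 mm inward of the mouth, 28 mm above the ledges). Fixed to the case, same axes.
- end_stop: Black rubber stop strip fixed across the far end of the channel, 4 mm thick (x), 80 mm wide, 6 mm tall; origin at the centre of its underside, its face 2 mm to the -x side of it (146 mm inward of the mouth). Same axes as the case. It is firm: the lid must be felt to press on it with at least 6 N for 0.2 s, and never with more than 25 N.
- beaker: Glass beaker, 68 mm across, 85 mm tall: leave it alone. Origin under its centre.
- reagent: Brown glass bottle, 60 mm across, 130 mm tall: leave it alone. Origin under its centre.
- petri: Clear flat dish, 92 mm across, 15 mm tall: leave it alone. Origin under its centre.
- stopper: Brown cork-like stopper, 30 mm across, 28 mm tall: leave it alone. Origin under its centre.
- rinse: Green plastic bottle, 64 mm across, 170 mm tall: leave it alone. Origin under its centre.
- scoop: Steel spatula lying on the bench: leave it alone.
- jar: Small glass jar, 56 mm across, 65 mm tall: leave it alone. Origin under its centre.

How it is judged:
By the outcome, as a careful person would: the job done as asked, in the order asked, and still so for the second after the job is handed in, with the robot touching nothing.
It also fails if it takes over 61 s, if anything falls off the work surface, if the arm or the gripper's body presses on something with over 40 N, if the wrist force passes 120 N, or if a joint passes its speed limit or range.

## Robot

A 6-joint arm with a two-finger parallel gripper is mounted at the origin on the work surface. World frame = base frame: x ahead of the robot, y to its left, z up, the work surface at z = 0. Lengths are in mm, angles in rad, forces in N, time in s.
With the tool pointing down it reaches from about 350 to 875 mm from the base axis. Payload 4.2 kg.
Tool frame: the origin (TCP) lies midway between the tips of the shut fingers; the grasp point (between the pads) lies 19 mm behind it (arm.grip_point_offset is the distance from the TCP to the grasp point, in mm); y points along the fingers, z is the direction in which the jaws open and shut, and the axes are right-handed (so a half turn about y gives the same grasp; the last joint's range is limited). The gripper opens to 85 mm and grips with 20 to 120 N. Pads are 22 mm wide; open, the fingers measure 114 mm over their backs; the gripper's body (76 mm by 85 mm) begins 54 mm behind the grasp point. The pads swing forward as they close: fully open they stand 13 mm farther back than shut.
Start: joints at [-0.967, 0.385, 0.008, 0, -1.194, -0.259], TCP at [211.27, -588.187, 231.312] pointing down, gripper open.
Joint ranges: [-3.14, 3.14], [-1.21, 2.06], [-1.07, 1.41], [-3.16, 2.05], [-2.99, -0.16], [-3.1, 3.1]. Speed limits (rad/s): [2.79, 2.79, 3.14, 3.14, 3.14, 3.14].

## Interface

Orientations are given as a unit quaternion [x, y, z, w].
In Python, from bench import arm, optics, job_done, spotter gives the robot as it stands.
- The arm moves only by the tool jog_arm, never from a script. Its arguments are lists of equal length, an entry for each row: "translation": the shift along the tool's x, y, z in units of 50 mm (1.0 is 50 mm), a list of three; "rot": the turn, a rotation vector about the tool's x, y, z in units of 8 degrees (1.0 is 8 degrees), a list of three; "gripper": the opening, from 0 (shut) to 1 (fully open). A call has 1 to 20 rows; each row is the pose to reach, as a shift and turn from the pose measured when the call began, along the tool's axes at that moment; what a row does not reach only later rows make up. A row lasts 1/10 s, in which the tool goes at most 50 mm and 8.59 degrees, less where a joint would pass 70% of its speed; a pose out of reach is approached as far as the arm can. A call with a gripper value outside its range is refused whole. The fingers move at their own pace and stop on an object; the grip force is fixed at half the most. Time passes only in rows, so rows that repeat a pose let the fingers close. It gives the time, the measured TCP pose, the force and the opening at its end, in the units of the state.
- arm.read_state(): the state, without advancing time (a new reading comes with each control period).
- optics.get_image(name): name is "scene" or "top" or "wrist"; returns a dict with "frame" (420x560x3 uint8, red, green, blue), "mtx" (3x3 intrinsics, pixels), "distortion" ([k1, k2, p1, p2, k3] as OpenCV has them; the pictures are not rectified), "xyz" and "attitude" of the camera in the world; the wrist camera has in their place "T_tool_cam" (4x4, takes a point from camera to tool coordinates, whose origin is the TCP and whose axes are the tool frame's). Camera axes: x right, y down, z forward; pixel columns grow to the right and rows downward; lengths in mm; the calibration is good to about 2 mm. A picture is of the moment at which its call begins: read the wrist's pose just before it. There is no depth.
- job_done(): hands the job in, once; it reports no verdict.
Trained networks look in the newest picture that a camera, given by its name, has taken for a name from the list of things; names that differ only in an ending like _2 or _b are one class to them, and where a whole thing is asked for, a point or a joint stands for the part that bears it (a point fixed in the world has none). Each returns a list of dicts, best first, with "score" (0 to 1); they miss things now and then, are a little off and sometimes report something else, mostly with a low value. They report only what shows in the picture. A call takes as long as a camera call.
- spotter.look_for(camera, thing): "centre" ([x, y, z] in mm, in the coordinates of the camera as it stood for that picture, good to about 4 mm: the middle of the surface that is visible of it).
The state is a dict: "clock": time; "joints": joint angles; "joint_vel": joint speeds; "joint_efforts": joint torques, N m; "position": TCP position; "ee_rot": TCP orientation; "contact_force": force on the tool from outside, world axes, zero at the start; "wrist_torque": the same for the moment, N m; "gripper_width": finger opening in mm.
Only numpy, scipy, OpenCV 4.12 (cv2) and the standard library are available. Lean on these libraries where they do the work, as an engineer would, in place of code of your own. Each camera call takes 0.05 s, during which the arm holds its last target. There are 200 camera calls.

## Working session

There is one attempt and no reset: what is moved stays moved. The work goes in short steps, Python scripts to look and compute and a tool call to move; the robot and the scene stay as the last step left them, time stands still between calls to the robot, and variables do not carry over. Pictures are saved under pics/ and viewed, about 8 in all and at most 12, crops included, and the job is handed in when it is done.

Besides the shell and the picture viewer there is one more tool, called by a JSON object that holds its "api" and its "payload". jog_arm: Moves the arm, as the interface text tells. Its arguments: {"type":"object","properties":{"translation":{"type":"array"},"rot":{"type":"array"},"gripper":{"type":"array"}},"required":["translation","rot","gripper"]}

```bash
ls; mkdir -p pics; cat > h.py <<'E'
import numpy as np, cv2
from scipy.spatial.transform import Rotation as R
from bench import arm, optics, job_done, spotter
def cam(name):
    s=arm.read_state(); im=optics.get_image(name)
    if name=="wrist":
        T=np.eye(4);T[:3,:3]=R.from_quat(s["ee_rot"]).as_matrix();T[:3,3]=s["position"]
        T=T@np.array(im["T_tool_cam"])
    else:
        T=np.eye(4)
        a=np.array(im["attitude"]);T[:3,:3]=R.from_quat(a).as_matrix() if a.size==4 else a.reshape(3,3);T[:3,3]=im["xyz"]
    return im,T
def save(im,fn): cv2.imwrite("pics/"+fn,cv2.cvtColor(im["frame"],cv2.COLOR_RGB2BGR))
def find(name,T,thing,n=2):
    return [(round(d["score"],2),(T[:3,:3]@np.array(d["centre"])+T[:3,3]).round(1)) for d in spotter.look_for(name,thing)[:n]]
def px2w(im,T,uv,z):
    p=cv2.undistortPoints(np.array(uv,float).reshape(-1,1,2),np.array(im["mtx"]),np.array(im["distortion"],float)).reshape(-1,2)
    d=np.c_[p,np.ones(len(p))]@T[:3,:3].T
    return T[:3,3]+d*((z-T[2,3])/d[:,2])[:,None]
def w2px(im,T,P):
    P=(np.atleast_2d(P)-T[:3,3])@T[:3,:3]
    return cv2.projectPoints(P,np.zeros(3),np.zeros(3),np.array(im["mtx"]),np.array(im["distortion"],float))[0].reshape(-1,2)
E
python3 - <<'E'
from h import *
s=arm.read_state();print(s["position"],R.from_quat(s["ee_rot"]).as_matrix().round(3).tolist(),s["contact_force"],s["gripper_width"])
for c in ["top","scene"]:
    im,T=cam(c);save(im,c+"1.png");print(c,T.round(2).tolist())
    for t in ["lid_grip","lid_nose","vial_case","mouth","ridge_top","lid_home","end_stop","rinse","reagent","beaker"]: print(t,find(c,T,t))
E
```

```text
pics
[ 211.0800883  -587.64784706  230.18686045] [[0.941, -0.001, -0.338], [0.338, 0.002, 0.941], [-0.0, -1.0, 0.002]] [ 0.62857966  0.04024632 -0.2033837 ] 85.37862688081331
top [[-0.02, -0.99, 0.16, 346.08], [-1.0, 0.02, -0.01, -31.04], [0.01, -0.16, -0.99, 1319.73], [0.0, 0.0, 0.0, 1.0]]
lid_grip [(0.9, array([ 487.8, -278.2,    4. ]))]
lid_nose [(0.77, array([ 488.9, -276.5,    6.2])), (0.67, array([505.8, 131.8,  42.3]))]
vial_case [(0.66, array([505.7, 129.8,  41. ]))]
mouth [(0.8, array([500.7, 137.7,  39.9])), (0.44, array([ 737. , -265.8,    5.8]))]
ridge_top [(0.54, array([499.7, 180.2,  48.6]))]
lid_home [(0.79, array([503. , 138.6,  39. ]))]
end_stop []
rinse [(0.67, array([428.6, 368. , 112.7]))]
reagent [(0.53, array([ 741.2, -112.6,   86.8]))]
beaker [(0.63, array([761.7,  43.4,  41.5])), (0.36, array([ 341.8, -418. ,   62.9]))]
scene [[-0.53, 0.46, -0.71, 1436.59], [0.84, 0.29, -0.45, 542.0], [0.0, -0.84, -0.54, 767.74], [0.0, 0.0, 0.0, 1.0]]
lid_grip [(0.74, array([ 495.5, -279.9,    8.3]))]
lid_nose [(0.78, array([ 498.5, -275.1,    6.8]))]
vial_case [(0.75, array([537.8, 144.6,  44.9])), (0.75, array([ 500.6, -276.7,    3.9]))]
mouth [(0.66, array([539.2, 143.5,  45.8])), (0.2, array([ 496.6, -278.5,    6.9]))]
ridge_top [(0.29, array([ 768.4, -100.6,   68.3])), (0.18, array([541.2, 147.5,  47.5]))]
lid_home [(0.87, array([541.4, 142.1,  45.9]))]
end_stop [(0.31, array([537.2, 147.2,  45.7]))]
rinse [(0.75, array([451.9, 389.1,  83.6]))]
reagent [(0.54, array([ 498. , -276.2,    4.3]))]
beaker [(0.18, array([495.9, 183.2,  51.1]))]
```

```bash
python3 - <<'E'
import cv2
a=cv2.imread("pics/top1.png");cv2.imwrite("pics/top1b.png",cv2.resize(a,(800,600),interpolation=cv2.INTER_CUBIC))
E
```

```text
(no output)
```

View pics/top1b.png

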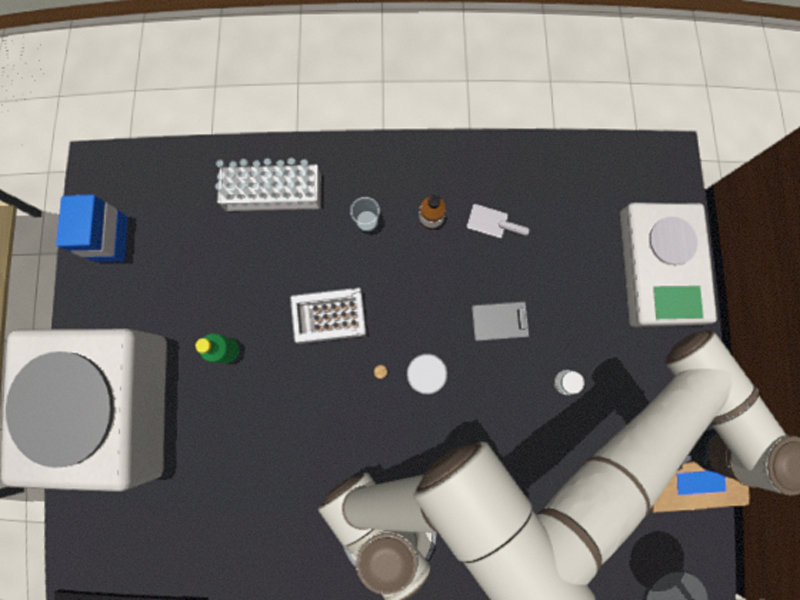

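The top view has world +y to the left. The lid is at about (500,321) with its rib at the right end. The case is at about (328,316), with the ridge bar at left (~305,318), so the mouth is on the right, facing the lid. Next I'll go above the lid.

{"api": "jog_arm", "payload": {"translation": [[0.8, -0.2, 0.35], [1.6, -0.4, 0.7], [2.4, -0.6, 1.05], [3.2, -0.6, 1.4], [4.0, -0.6, 1.75], [4.8, -0.6, 2.1], [5.6, -0.6, 2.45], [6.4, -0.6, 2.8], [6.8, -0.6, 3.3], [6.8, -0.6, 3.5], [6.8, -0.6, 3.5], [6.8, -0.6, 3.5], [6.8, -0.6, 3.5]], "rot": [[0, 0.2, 0], [0, 0.4, 0], [0, 0.6, 0], [0, 0.8, 0], [0, 1.0, 0], [0, 1.2, 0], [0, 1.4, 0], [0, 1.6, 0], [0, 1.9, 0], [0, 1.9, 0], [0, 1.9, 0], [0, 1.9, 0], [0, 1.9, 0]], "gripper": [1, 1, 1, 1, 1, 1, 1, 1, 1, 1, 1, 1, 1]}}

```text
clock: 2.4
position: [471.6, -309.6, 261.5]
ee_rot: [0.707, 0.028, -0.028, -0.706]
contact_force: [-0.4, -0.4, 0.1]
gripper_width: 85.7
```

```bash
python3 - <<'E'
from h import *
s=arm.read_state();print(s["position"],R.from_quat(s["ee_rot"]).as_matrix().round(3).tolist(),s["contact_force"],s["clock"])
im,T=cam("wrist");save(im,"w1.png");print(T.round(2).tolist())
for t in ["lid_grip","lid_nose"]: print(t,find("wrist",T,t))
np.savez("w1.npz",T=T,m=im["mtx"],d=im["distortion"])
a=im["frame"][:,:,::-1];cv2.imwrite("pics/w1b.png",cv2.resize(a,(800,600)))
E
```

```text
[ 471.57402871 -309.63404974  261.48110921] [[0.997, 0.0, -0.078], [0.078, -0.0, 0.997], [0.0, -1.0, -0.0]] [-0.41491447 -0.41406555  0.05949017] 2.4
[[-0.08, 0.94, 0.33, 386.67], [1.0, 0.07, 0.02, -316.62], [-0.0, 0.33, -0.94, 403.74], [0.0, 0.0, 0.0, 1.0]]
lid_grip [(0.66, array([ 346.4, -423.1,   64.1]))]
lid_nose [(0.68, array([ 492.4, -279.4,    7.2]))]
```

View pics/w1b.png

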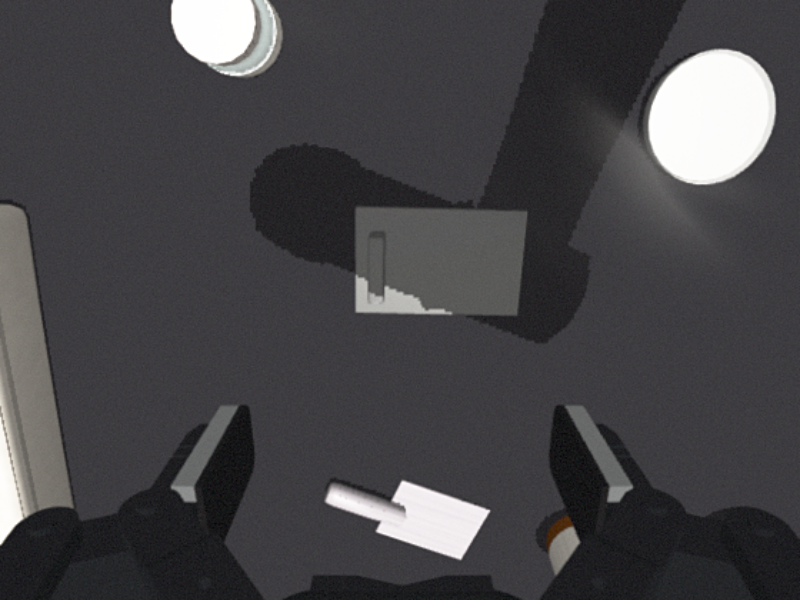

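The wrist view shows the lid plate corners at (356,207), (527,211), (518,315) and (357,313). The rib is at x≈368–385, y≈232–303, with the nose to the right.

```bash
python3 - <<'E'
from h import *
d=np.load("w1.npz");T=d["T"];im=dict(mtx=d["m"],distortion=d["d"])
c=px2w(im,T,np.array([(356,207),(527,211),(518,315),(357,313)])*.7,6);print(c.round(1))
for a,b in [(0,1),(3,2),(0,3),(1,2)]:
    v=c[b]-c[a];print(np.hypot(*v[:2]).round(1),np.degrees(np.arctan2(v[1],v[0])).round(2))
ctr=c.mean(0);print(ctr)
# refine: fit model pose to corners
from scipy.optimize import least_squares
px=np.array([(356,207),(527,211),(518,315),(357,313)])*.7
def model(p):
    x=np.array([-65,65,65,-65]);y=np.array([42,42,-42,-42]);c,s=np.cos(p[2]),np.sin(p[2])
    return np.c_[p[0]+c*x-s*y,p[1]+s*x+c*y,np.full(4,6)]
r=least_squares(lambda p:(w2px(im,T,model(p))-px).ravel(),[488,-278,np.radians(92)])
print(r.x,np.degrees(r.x[2]),r.fun.round(2))
p=r.x;c_,s_=np.cos(p[2]),np.sin(p[2]);print("grip",p[0]-48*c_,p[1]-48*s_)
print("rib px800",w2px(im,T,[p[0]-48*c_,p[1]-48*s_,34])/.7)
E
cp h.py /dev/null
```

```text
[[ 453.5 -345.8    6. ]
 [ 446.3 -217.     6. ]
 [ 530.  -211.3    6. ]
 [ 538.5 -340.7    6. ]]
129.0 93.21
129.7 93.72
85.1 3.44
84.0 3.91
[ 492.06838889 -278.67171934    6.        ]
[ 492.05223075 -278.68035233    1.63195992] 93.50441569137729 [-0.36  0.53  0.58 -0.07  0.03 -0.03 -0.26 -0.43]
grip 494.98625301893634 -326.59059667159437
rib px800 [[376.29074795 272.16967349]]
```

{"api": "jog_arm", "payload": {"translation": [[0.44, 0.8, -0.375], [0.44, 1.6, -0.375], [0.44, 2.4, -0.375], [0.44, 3.2, -0.375], [0.44, 3.8, -0.375], [0.44, 4.2, -0.375], [0.44, 4.5, -0.375], [0.44, 4.7, -0.375], [0.44, 4.85, -0.375], [0.44, 4.95, -0.375], [0.44, 5.02, -0.375], [0.44, 5.02, -0.375], [0.44, 5.02, -0.375]], "rot": [[0, 0.12, 0], [0, 0.12, 0], [0, 0.12, 0], [0, 0.12, 0], [0, 0.12, 0], [0, 0.12, 0], [0, 0.12, 0], [0, 0.12, 0], [0, 0.12, 0], [0, 0.12, 0], [0, 0.12, 0], [0, 0.12, 0], [0, 0.12, 0]], "gripper": [1, 1, 1, 1, 1, 1, 1, 1, 1, 1, 1, 1, 1]}}

```text
clock: 3.85
position: [495.4, -326.6, 10.8]
ee_rot: [0.707, 0.022, -0.021, -0.707]
contact_force: [0.6, 0.6, 1.1]
gripper_width: 85.2
```

{"api": "jog_arm", "payload": {"translation": [[0, 0.02, 0], [0, 0.02, 0], [0, 0.02, 0], [0, 0.02, 0], [0, 0.02, 0], [0, 0.02, 0], [0, 0.02, 0], [0, 0.02, 0], [0, 0.02, 0], [0, 0.02, 0], [0, 0.02, 0], [0, 0.02, 0]], "rot": [[0, 0, 0], [0, 0, 0], [0, 0, 0], [0, 0, 0], [0, 0, 0], [0, 0, 0], [0, 0, 0], [0, 0, 0], [0, 0, 0], [0, 0, 0], [0, 0, 0], [0, 0, 0]], "gripper": [0.7, 0.5, 0.4, 0.3, 0.25, 0.2, 0.15, 0.1, 0.0, 0.0, 0.0, 0.0]}}

```text
clock: 5.05
position: [495.6, -326.7, 10.0]
ee_rot: [0.707, 0.022, -0.021, -0.707]
contact_force: [0.6, 0.3, 1.5]
gripper_width: 10.7
```

{"api": "jog_arm", "payload": {"translation": [[0, -0.1, 0], [0, -0.4, 0], [0, -0.9, 0], [0, -1.5, 0.1], [0.1, -2.1, 0.4], [0.2, -2.7, 0.9], [0.3, -3.3, 1.5], [0.4, -3.9, 2.1], [0.5, -4.3, 2.7], [0.5, -4.6, 3.3], [0.5, -4.6, 3.9], [0.5, -4.6, 4.4], [0.5, -4.6, 4.7], [0.5, -4.6, 4.9], [0.5, -4.6, 4.9], [0.5, -4.6, 4.9], [0.5, -4.6, 4.9]], "rot": [[0, 0, 0], [0, 0, 0], [0, 0, 0], [0, 0, 0], [0, 0, 0], [0, 0, 0], [0, 0, 0], [0, 0, 0], [0, 0, 0], [0, 0, 0], [0, 0, 0], [0, 0, 0], [0, 0, 0], [0, 0, 0], [0, 0, 0], [0, 0, 0], [0, 0, 0]], "gripper": [0, 0, 0, 0, 0, 0, 0, 0, 0, 0, 0, 0, 0, 0, 0, 0, 0]}}

```text
clock: 6.75
position: [505.1, -81.1, 239.7]
ee_rot: [0.707, 0.022, -0.021, -0.706]
contact_force: [-0.4, 0.6, -0.5]
gripper_width: 10.9
```

```bash
python3 - <<'E'
from h import *
s=arm.read_state();print(s["position"],R.from_quat(s["ee_rot"]).as_matrix().round(3).tolist(),s["contact_force"],s["gripper_width"],s["clock"])
im,T=cam("wrist")
for t in ["mouth","ridge_top","lid_home","vial_case","end_stop"]: print(t,find("wrist",T,t))
np.savez("w2.npz",T=T,m=im["mtx"],d=im["distortion"],f=im["frame"])
a=im["frame"][:,:,::-1];cv2.imwrite("pics/w2b.png",cv2.resize(a,(800,600),interpolation=cv2.INTER_CUBIC))
E
```

```text
[505.13487478 -81.13477744 239.67439137] [[0.998, 0.001, -0.06], [0.06, -0.001, 0.998], [0.001, -1.0, -0.001]] [-0.38134144  0.63402826 -0.51620336] 10.93012400738716 6.75
mouth [(0.66, array([484. , 116.9,  39.9]))]
ridge_top [(0.94, array([498.2, 177.5,  51.2])), (0.44, array([374.7, -99.4,  10.5]))]
lid_home [(0.94, array([478.7, 119. ,  41.7]))]
vial_case [(0.78, array([481.6, 115.5,  43.5]))]
end_stop []
```

View pics/w2b.png

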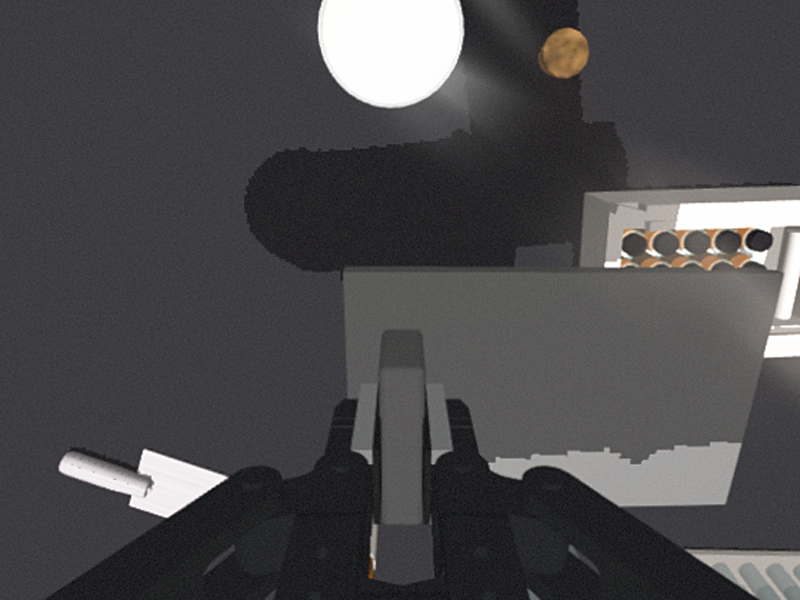

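The grip holds. The lid's corners in this view are (343,268), (783,271) and (728,503), and it hides most of the case. I'll shift so the case shows above the lid in the picture.

{"api": "jog_arm", "payload": {"translation": [[0.4, 0, 0.4], [0.9, 0, 0.9], [1.5, 0, 1.5], [2.0, 0, 2.1], [2.3, 0, 2.5], [2.36, 0, 2.67], [2.36, 0, 2.67], [2.36, 0, 2.67], [2.36, 0, 2.67]], "rot": [[0, 0, 0], [0, 0, 0], [0, 0, 0], [0, 0, 0], [0, 0, 0], [0, 0, 0], [0, 0, 0], [0, 0, 0], [0, 0, 0]], "gripper": [0, 0, 0, 0, 0, 0, 0, 0, 0]}}

```text
clock: 7.95
position: [614.3, 58.6, 240.1]
ee_rot: [0.707, 0.022, -0.021, -0.707]
contact_force: [-0.4, -1.0, -1.7]
gripper_width: 10.8
```

```bash
python3 - <<'E'
from h import *
s=arm.read_state();print(s["position"],s["contact_force"],s["clock"])
im,T=cam("wrist")
for t in ["mouth","ridge_top","lid_home","vial_case","end_stop"]: print(t,find("wrist",T,t))
np.savez("w3.npz",T=T,m=im["mtx"],d=im["distortion"],f=im["frame"])
a=im["frame"][:,:,::-1];cv2.imwrite("pics/w3b.png",cv2.resize(a,(800,600),interpolation=cv2.INTER_CUBIC))
E
```

```text
[614.28083934  58.55921096 240.13207325] [-0.42386542 -0.98068592 -1.66209333] 7.95
mouth [(0.56, array([507.3, 134.5,  39.1]))]
ridge_top [(0.74, array([499.2, 178.5,  53.6]))]
lid_home [(0.86, array([502.8, 136.9,  45.6]))]
vial_case [(0.66, array([508.5, 133.4,  40.7])), (0.51, array([ 742.1, -112.3,   83.1]))]
end_stop [(0.58, array([501.7, 202.8,  54.7]))]
```

View pics/w3b.png

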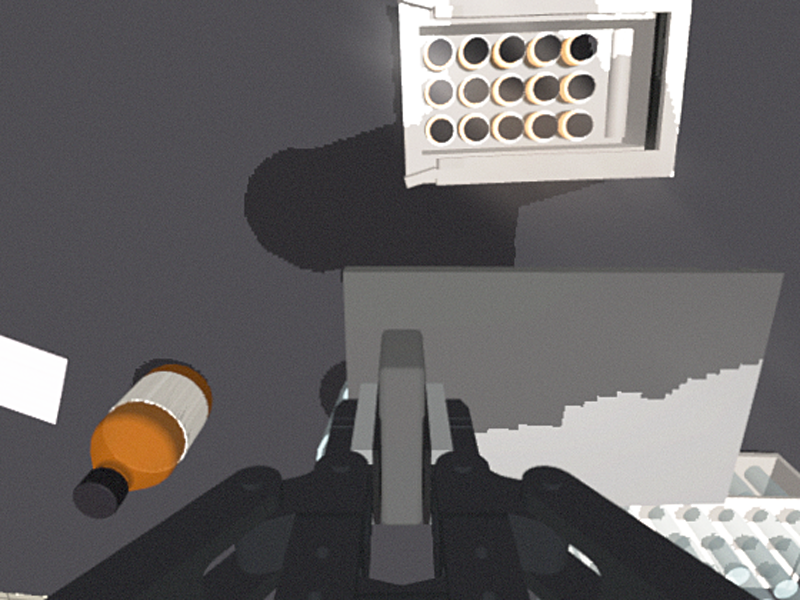

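The case shows clearly: mouth at the left (x≈400), ridge bar at x≈620, black stop at x≈658, lower outer corners about (407,186) and (673,177). I'll zoom in for exact corners.

```bash
python3 - <<'E'
import numpy as np,cv2
f=np.load("w3.npz")["f"][0:140,270:490,::-1]
cv2.imwrite("pics/w3c.png",cv2.resize(f,None,fx=3.6,fy=3.6,interpolation=cv2.INTER_CUBIC))
E
```

```text
(no output)
```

View pics/w3c.png

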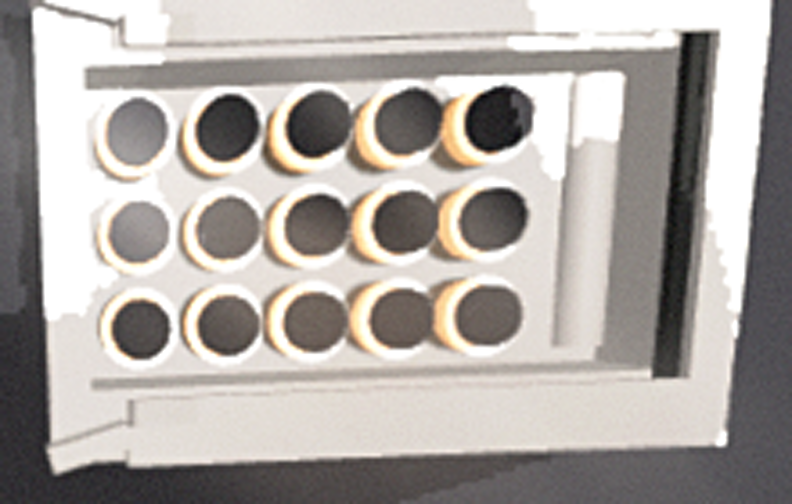

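```bash
cat > fit.py <<'E'
from h import *
from scipy.optimize import least_squares
d=np.load("w3.npz");T=d["T"];im=dict(mtx=d["m"],distortion=d["d"])
C=lambda u,v:np.array([u/3.6+270,v/3.6])
def cw(p,P):
    P=np.atleast_2d(np.array(P,float));c,s=np.cos(p[2]),np.sin(p[2])
    return np.c_[p[0]+c*P[:,0]-s*P[:,1],p[1]+s*P[:,0]+c*P[:,1],P[:,2]]
def dist(p,A,B,q): # pixel distance of q to projected line AB
    a,b=w2px(im,T,cw(p,[A,B]));t=(b-a)/np.linalg.norm(b-a);r=q-a;return t[0]*r[1]-t[1]*r[0]
L=[((-40,-53,62.5),(80,-53,62.5),C(160,464)),((-40,-53,62.5),(80,-53,62.5),C(720,443)),
   ((80,-53,62.5),(80,53,62.5),C(727,430)),((80,-53,62.5),(80,53,62.5),C(769,10)),
   ((-40,-37.5,62.5),(66,-37.5,62.5),C(140,402)),((-40,-37.5,62.5),(66,-37.5,62.5),C(640,380))]
if __name__=="__main__":
    r=least_squares(lambda p:[dist(p,*l) for l in L],[505,130,np.radians(94)])
    p=r.x;print(p,np.degrees(p[2]),r.fun.round(2))
    for n,P in dict(mouth=(-80,0,50),home=(-47,0,78),ridge=(49,0,52),stop=(68,0,50)).items(): print(n,cw(p,P).round(1))
    f=cv2.resize(d["f"][:140,270:490,::-1],None,fx=3.6,fy=3.6,interpolation=cv2.INTER_CUBIC)
    def ln(A,B,c):
        a,b=(w2px(im,T,cw(p,[A,B]))-[270,0])*3.6;cv2.line(f,tuple(map(int,a)),tuple(map(int,b)),c,1)
    g=(0,255,0);rd=(0,0,255);bl=(255,0,0)
    for y in(-53,53): ln((-80,y,62.5),(80,y,62.5),g)
    for x in(-80,80): ln((x,-53,62.5),(x,53,62.5),g)
    for y in(-37.5,37.5): ln((-61,y,62.5),(66,y,62.5),rd);ln((-61,y,57.5),(66,y,57.5),(255,0,255))
    for x in(43,55): ln((x,-37,48),(x,37,48),bl)
    for x in(66,70): ln((x,-40,56),(x,40,56),(0,255,255))
    cv2.imwrite("pics/ov.png",f)
    # lid in tool: corners on plate top
    Rt=R.from_quat(arm.read_state()["ee_rot"]).as_matrix();t=np.array(arm.read_state()["position"])
    px=np.array([(344,267),(783,271),(728,503)])*.7
    def lid(q):
        P=np.array([(-17,42,6),(113,42,6),(113,-42,6)],float);c,s=np.cos(q[2]),np.sin(q[2])
        return np.c_[q[0]+c*P[:,0]-s*P[:,1],q[1]+s*P[:,0]+c*P[:,1],q[3]+P[:,2]]
    r=least_squares(lambda q:(w2px(im,T,lid(q))-px).ravel(),[t[0],t[1],np.radians(93.5),t[2]-9])
    print("lid",r.x,np.degrees(r.x[2]),r.fun.round(2),"tcp",t,np.degrees(np.arctan2(Rt[1,2],Rt[0,2])))
E
python3 fit.py
```

```text
[507.77480805 132.81992574   1.67760868] 96.11989675862021 [-0.62 -0.11 -0.07  0.06  0.6   0.1 ]
mouth [[516.3  53.3  50. ]]
home [[512.8  86.1  78. ]]
ridge [[502.6 181.5  52. ]]
stop [[500.5 200.4  50. ]]
lid [612.56979789  58.36503066   1.62786754 229.51216408] 93.26993980799024 [-0.07  0.9   1.52 -0.43 -1.69 -0.63] tcp [614.7208835   59.15149079 240.04926361] 93.45154271285595
```

View pics/ov.png

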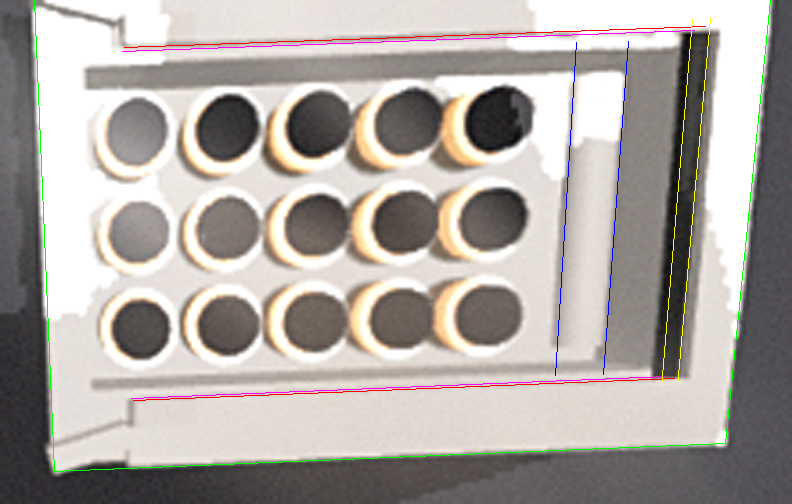

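The overlay fits the case edges to within a pixel. Mouth is at (516.3, 53.3), yaw about 96°. Next is a hover with the nose just inside the mouth.

{"api": "jog_arm", "payload": {"translation": [[-0.3, 0.1, -0.4], [-0.7, 0.3, -0.9], [-1.1, 0.7, -1.4], [-1.5, 1.2, -1.8], [-1.75, 1.8, -2.05], [-1.85, 2.4, -2.09], [-1.85, 2.8, -2.09], [-1.85, 3.05, -2.09], [-1.85, 3.15, -2.09], [-1.85, 3.2, -2.09], [-1.85, 3.2, -2.09], [-1.85, 3.2, -2.09], [-1.85, 3.2, -2.09]], "rot": [[0, -0.1, 0], [0, -0.2, 0], [0, -0.3, 0], [0, -0.33, 0], [0, -0.33, 0], [0, -0.33, 0], [0, -0.33, 0], [0, -0.33, 0], [0, -0.33, 0], [0, -0.33, 0], [0, -0.33, 0], [0, -0.33, 0], [0, -0.33, 0]], "gripper": [0, 0, 0, 0, 0, 0, 0, 0, 0, 0, 0, 0, 0]}}

```text
clock: 9.55
position: [529.4, -50.7, 80.7]
ee_rot: [0.706, 0.039, -0.037, -0.706]
contact_force: [1.0, -0.2, -1.1]
gripper_width: 11.2
```

```bash
python3 - <<'E'
from h import *
for i in range(3):
    s=arm.read_state();Rt=R.from_quat(s["ee_rot"]).as_matrix();print(np.round(s["position"],1),Rt[:,2].round(4),Rt[:,1].round(4),np.degrees(np.arctan2(Rt[1,2],Rt[0,2])).round(2),np.round(s["contact_force"],1),s["clock"])
    im,T=cam("wrist")
np.savez("w4.npz",T=T,m=im["mtx"],d=im["distortion"],f=im["frame"])
f=im["frame"][100:380,200:560,::-1];cv2.imwrite("pics/w4.png",cv2.resize(f,None,fx=2.1,fy=2.1,interpolation=cv2.INTER_CUBIC))
E
```

```text
[529.4 -50.7  80.7] [-1.063e-01  9.943e-01 -7.000e-04] [ 3.e-03 -4.e-04 -1.e+00] 96.1 [ 1.  -0.2 -1.1] 9.55
[529.3 -50.7  80.7] [-1.062e-01  9.943e-01 -7.000e-04] [ 2.9e-03 -4.0e-04 -1.0e+00] 96.1 [ 0.4 -0.3 -0.5] 9.6
[529.2 -50.7  80.5] [-1.062e-01  9.943e-01 -6.000e-04] [ 2.6e-03 -4.0e-04 -1.0e+00] 96.1 [-0.5  1.2 -1. ] 9.65
```

View pics/w4.png

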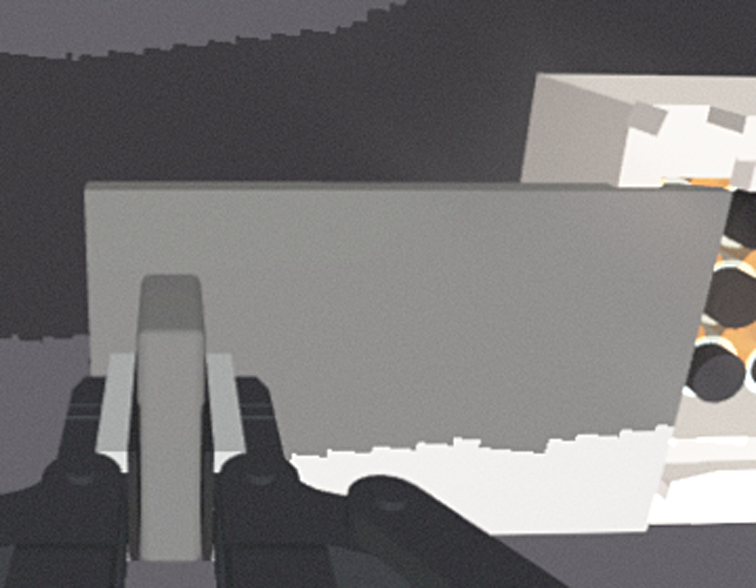

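The lid hovers over the mouth at the right. The nose edge runs from (733,187) to (648,530), and the case's corner is at (537,73). I'll check this by projecting the models.

```bash
python3 - <<'E'
from h import *; import fit
d=np.load("w4.npz");T=d["T"];im=dict(mtx=d["m"],distortion=d["d"])
p=[507.77,132.82,np.radians(96.1)]
q=lambda P:((w2px(im,T,P)-[200,100])*2.1).round(0).tolist()
print("case corner/lip start",q(fit.cw(p,[(-80,53,62.5),(-61,37.5,62.5),(-61,-37.5,62.5),(-80,-53,62.5)])))
for off in(0,-1.2,-2):
  th=np.radians(96.1);g=[529.3+off,-50.7,th]
  print("lid",off,q(fit.cw(g,[(-17,42,76.5),(113,42,76.5),(113,-42,76.5),(-6,25,104.5),(6,25,104.5)])))
E
```

```text
case corner/lip start [[667.0, 118.0], [736.0, 189.0], [663.0, 475.0], [578.0, 526.0]]
lid 0 [[85.0, 194.0], [734.0, 195.0], [647.0, 535.0], [137.0, 338.0], [208.0, 338.0]]
lid -1.2 [[86.0, 189.0], [736.0, 190.0], [649.0, 531.0], [137.0, 332.0], [209.0, 332.0]]
lid -2 [[86.0, 185.0], [738.0, 186.0], [650.0, 528.0], [138.0, 327.0], [209.0, 327.0]]
```

The projection agrees with the picture (lid offset about −1.3 mm, lip start matches). Now lowering.

{"api": "jog_arm", "payload": {"translation": [[-0.014, 0.1, 0], [-0.014, 0.2, 0], [-0.014, 0.28, 0], [-0.014, 0.33, 0], [-0.014, 0.36, 0], [-0.014, 0.37, 0], [-0.014, 0.38, 0], [-0.014, 0.38, 0]], "rot": [[0, 0, 0], [0, 0, 0], [0, 0, 0], [0, 0, 0], [0, 0, 0], [0, 0, 0], [0, 0, 0], [0, 0, 0]], "gripper": [0, 0, 0, 0, 0, 0, 0, 0]}}

```text
clock: 10.5
position: [528.6, -50.8, 61.5]
ee_rot: [0.706, 0.039, -0.037, -0.706]
contact_force: [-0.3, 0.4, -0.6]
gripper_width: 10.8
```

{"api": "jog_arm", "payload": {"translation": [[0, 0.01, 0], [0, 0.02, 0], [0, 0.02, 0]], "rot": [[0, 0, 0], [0, 0, 0], [0, 0, 0]], "gripper": [0, 0, 0]}}

```text
clock: 10.8
position: [528.5, -50.8, 60.5]
ee_rot: [0.706, 0.038, -0.037, -0.706]
contact_force: [-0.1, 0.4, -0.9]
gripper_width: 10.5
```

{"api": "jog_arm", "payload": {"translation": [[0, 0, 0.04], [0, 0, 0.08], [0, 0, 0.12], [0, 0, 0.16], [0, 0, 0.2], [0, 0, 0.24], [0, 0, 0.28], [0, 0, 0.32], [0, 0, 0.36], [0, 0, 0.4], [0, 0, 0.4]], "rot": [[0, 0, 0], [0, 0, 0], [0, 0, 0], [0, 0, 0], [0, 0, 0], [0, 0, 0], [0, 0, 0], [0, 0, 0], [0, 0, 0], [0, 0, 0], [0, 0, 0]], "gripper": [0, 0, 0, 0, 0, 0, 0, 0, 0, 0, 0]}}

```text
clock: 11.9
position: [526.4, -30.7, 60.5]
ee_rot: [0.706, 0.039, -0.037, -0.706]
contact_force: [-0.1, 0.8, -1.5]
gripper_width: 10.4
```

{"api": "jog_arm", "payload": {"translation": [[0, 0, 0.04], [0, 0, 0.08], [0, 0, 0.12], [0, 0, 0.16], [0, 0, 0.2], [0, 0, 0.24], [0, 0, 0.28], [0, 0, 0.32], [0, 0, 0.36], [0, 0, 0.4], [0, 0, 0.4]], "rot": [[0, 0, 0], [0, 0, 0], [0, 0, 0], [0, 0, 0], [0, 0, 0], [0, 0, 0], [0, 0, 0], [0, 0, 0], [0, 0, 0], [0, 0, 0], [0, 0, 0]], "gripper": [0, 0, 0, 0, 0, 0, 0, 0, 0, 0, 0]}}

```text
clock: 13.0
position: [524.3, -10.6, 60.5]
ee_rot: [0.706, 0.039, -0.037, -0.706]
contact_force: [-0.1, -0.3, -1.0]
gripper_width: 11.4
```

```bash
python3 - <<'E'
from h import *
for i in range(3):
    im,T=cam("wrist");s=arm.read_state();print(np.round(s["position"],1),np.round(s["contact_force"],1),np.round(s["wrist_torque"],2),s["clock"])
np.savez("w5.npz",T=T,m=im["mtx"],d=im["distortion"],f=im["frame"])
f=im["frame"][100:380,200:560,::-1];cv2.imwrite("pics/w5.png",cv2.resize(f,None,fx=2.1,fy=2.1,interpolation=cv2.INTER_CUBIC))
E
```

```text
[524.3 -10.7  60.5] [ 0.7  0.2 -0.7] [-0.06  0.02  0.02] 13.05
[524.3 -10.8  60.5] [ 0.4 -0.5 -1.2] [0.   0.04 0.03] 13.1
[524.3 -10.8  60.5] [-0.3  0.3 -0.9] [-0.08 -0.01  0.01] 13.15
```

View pics/w5.png

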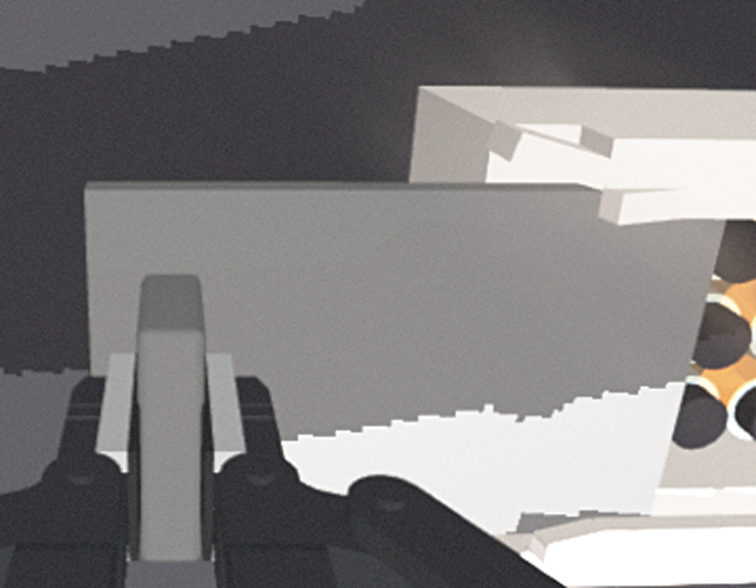

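The lid is seated under both lips at (610,200) and (540,540), and forces are near zero. I'll continue up to just before the ridge.

{"api": "jog_arm", "payload": {"translation": [[0, 0, 0.06], [0, 0, 0.12], [0, 0, 0.18], [0, 0, 0.24], [0, 0, 0.3], [0, 0, 0.36], [0, 0, 0.42], [0, 0, 0.48], [0, 0, 0.54], [0, 0, 0.6], [0, 0, 0.6]], "rot": [[0, 0, 0], [0, 0, 0], [0, 0, 0], [0, 0, 0], [0, 0, 0], [0, 0, 0], [0, 0, 0], [0, 0, 0], [0, 0, 0], [0, 0, 0], [0, 0, 0]], "gripper": [0, 0, 0, 0, 0, 0, 0, 0, 0, 0, 0]}}

```text
clock: 14.25
position: [521.1, 19.4, 60.4]
ee_rot: [0.706, 0.039, -0.037, -0.706]
contact_force: [0.2, -0.5, 0.1]
gripper_width: 10.7
```

{"api": "jog_arm", "payload": {"translation": [[0, 0, 0.06], [0, 0, 0.12], [0, 0, 0.18], [0, 0, 0.24], [0, 0, 0.3], [0, 0, 0.36], [0, 0, 0.42], [0, 0, 0.48], [0, 0, 0.54], [0, 0, 0.6], [0, 0, 0.6]], "rot": [[0, 0, 0], [0, 0, 0], [0, 0, 0], [0, 0, 0], [0, 0, 0], [0, 0, 0], [0, 0, 0], [0, 0, 0], [0, 0, 0], [0, 0, 0], [0, 0, 0]], "gripper": [0, 0, 0, 0, 0, 0, 0, 0, 0, 0, 0]}}

```text
clock: 15.35
position: [517.9, 49.6, 60.4]
ee_rot: [0.706, 0.039, -0.037, -0.706]
contact_force: [-0.3, -0.2, -1.1]
gripper_width: 10.7
```

{"api": "jog_arm", "payload": {"translation": [[0, 0, 0.04], [0, 0, 0.08], [0, 0, 0.12], [0, 0, 0.16], [0, 0, 0.2], [0, 0, 0.24], [0, 0, 0.28], [0, 0, 0.32], [0, 0, 0.36], [0, 0, 0.36]], "rot": [[0, 0, 0], [0, 0, 0], [0, 0, 0], [0, 0, 0], [0, 0, 0], [0, 0, 0], [0, 0, 0], [0, 0, 0], [0, 0, 0], [0, 0, 0]], "gripper": [0, 0, 0, 0, 0, 0, 0, 0, 0, 0]}}

```text
clock: 16.35
position: [516.0, 67.7, 60.5]
ee_rot: [0.706, 0.039, -0.037, -0.706]
contact_force: [0.0, -0.8, -0.9]
gripper_width: 10.9
```

{"api": "jog_arm", "payload": {"translation": [[0, 0, 0.02], [0, 0, 0.04], [0, 0, 0.06], [0, 0, 0.08], [0, 0, 0.1]], "rot": [[0, 0, 0], [0, 0, 0], [0, 0, 0], [0, 0, 0], [0, 0, 0]], "gripper": [0, 0, 0, 0, 0]}}

```text
clock: 16.85
position: [515.5, 72.5, 60.6]
ee_rot: [0.706, 0.039, -0.037, -0.706]
contact_force: [-0.3, -1.4, 1.3]
gripper_width: 10.8
```

{"api": "jog_arm", "payload": {"translation": [[0, 0, 0.02], [0, 0, 0.04], [0, 0, 0.06], [0, 0, 0.08]], "rot": [[0, 0, 0], [0, 0, 0], [0, 0, 0], [0, 0, 0]], "gripper": [0, 0, 0, 0]}}

```text
clock: 17.25
position: [515.1, 75.2, 61.2]
ee_rot: [0.707, 0.039, -0.037, -0.705]
contact_force: [1.5, -9.6, 4.8]
gripper_width: 11.0
```

{"api": "jog_arm", "payload": {"translation": [[0, 0, 0.02], [0, 0, 0.04], [0, 0, 0.06]], "rot": [[0, 0, 0], [0, 0, 0], [0, 0, 0]], "gripper": [0, 0, 0]}}

```text
clock: 17.55
position: [514.7, 76.4, 61.4]
ee_rot: [0.708, 0.038, -0.038, -0.704]
contact_force: [2.0, -8.6, 2.9]
gripper_width: 10.8
```

{"api": "jog_arm", "payload": {"translation": [[0, 0.01, 0.03], [0, 0.01, 0.05], [0, 0.01, 0.07], [0, 0.01, 0.09]], "rot": [[0, 0, 0], [0, 0, 0], [0, 0, 0], [0, 0, 0]], "gripper": [0, 0, 0, 0]}}

```text
clock: 17.95
position: [514.3, 79.8, 61.4]
ee_rot: [0.708, 0.038, -0.037, -0.704]
contact_force: [0.9, -6.8, 4.1]
gripper_width: 10.7
```

{"api": "jog_arm", "payload": {"translation": [[0, 0.01, 0.02], [0, 0.01, 0.04], [0, 0.01, 0.06]], "rot": [[0, 0, 0], [0, 0, 0], [0, 0, 0]], "gripper": [0, 0, 0]}}

```text
clock: 18.25
position: [514.2, 82.3, 61.4]
ee_rot: [0.708, 0.038, -0.037, -0.704]
contact_force: [-1.5, -1.0, 2.8]
gripper_width: 10.9
```

{"api": "jog_arm", "payload": {"translation": [[0, 0, 0.02], [0, 0, 0.04]], "rot": [[0, 0, 0], [0, 0, 0]], "gripper": [0, 0]}}

```text
clock: 18.45
position: [513.9, 84.6, 61.2]
ee_rot: [0.708, 0.038, -0.037, -0.704]
contact_force: [-0.1, 0.4, -0.8]
gripper_width: 11.0
```

{"api": "jog_arm", "payload": {"translation": [[0, 0, 0.02], [0, 0, 0.03]], "rot": [[0, 0, 0], [0, 0, 0]], "gripper": [0, 0]}}

```text
clock: 18.65
position: [513.5, 86.2, 61.0]
ee_rot: [0.708, 0.038, -0.037, -0.704]
contact_force: [1.2, -2.1, -0.4]
gripper_width: 10.7
```

{"api": "jog_arm", "payload": {"translation": [[0, 0, 0.01], [0, 0, 0.02]], "rot": [[0, 0, 0], [0, 0, 0]], "gripper": [0, 0]}}

```text
clock: 18.85
position: [513.3, 86.2, 61.0]
ee_rot: [0.709, 0.038, -0.038, -0.703]
contact_force: [1.1, -7.5, 0.9]
gripper_width: 10.7
```

{"api": "jog_arm", "payload": {"translation": [[0, 0, 0.01], [0, 0, 0.02]], "rot": [[0, 0, 0], [0, 0, 0]], "gripper": [0, 0]}}

```text
clock: 19.05
position: [513.2, 86.3, 61.2]
ee_rot: [0.709, 0.037, -0.038, -0.703]
contact_force: [2.2, -8.1, 1.2]
gripper_width: 11.1
```

{"api": "jog_arm", "payload": {"translation": [[0, 0, 0.02], [0, 0, 0.03], [0, 0, 0.03], [0, 0, 0.03], [0, 0, 0.03]], "rot": [[0, 0, 0], [0, 0, 0], [0, 0, 0], [0, 0, 0], [0, 0, 0]], "gripper": [0, 0, 0, 0, 0]}}

```text
clock: 19.55
position: [513.2, 86.3, 61.4]
ee_rot: [0.71, 0.037, -0.038, -0.702]
contact_force: [2.6, -8.4, 0.1]
gripper_width: 11.1
```

{"api": "jog_arm", "payload": {"translation": [[0, 0, 0.03], [0, 0, 0.04], [0, 0, 0.04], [0, 0, 0.04], [0, 0, 0.04]], "rot": [[0, 0, 0], [0, 0, 0], [0, 0, 0], [0, 0, 0], [0, 0, 0]], "gripper": [0, 0, 0, 0, 0]}}

```text
clock: 20.05
position: [513.2, 86.3, 61.5]
ee_rot: [0.711, 0.037, -0.038, -0.701]
contact_force: [3.9, -11.1, 0.4]
gripper_width: 10.6
```

{"api": "jog_arm", "payload": {"translation": [[0, 0, 0], [0, 0, 0], [0, 0, 0], [0, 0, 0], [0, 0, 0], [0, 0, 0], [0, 0, 0], [0, 0, 0], [0, 0, 0], [0, 0, 0], [0, 0, 0]], "rot": [[0, 0, 0], [0, 0, 0], [0, 0, 0], [0, 0, 0], [0, 0, 0], [0, 0, 0], [0, 0, 0], [0, 0, 0], [0, 0, 0], [0, 0, 0], [0, 0, 0]], "gripper": [0, 0, 0.2, 0.3, 0.4, 0.5, 0.6, 0.6, 0.6, 0.6, 0.6]}}

```text
clock: 21.15
position: [513.1, 86.3, 61.5]
ee_rot: [0.711, 0.037, -0.038, -0.701]
contact_force: [-0.2, -0.6, -0.1]
gripper_width: 51.1
```

{"api": "jog_arm", "payload": {"translation": [[0, -0.1, 0], [0, -0.3, 0], [0, -0.6, 0], [0, -1.1, 0], [0, -1.7, 0], [0, -2.3, 0], [0, -2.9, 0], [0, -3.4, -0.3], [0, -3.4, -0.9], [0, -3.4, -1.5], [0, -3.4, -1.8], [0, -3.4, -1.8], [0, -3.4, -1.8]], "rot": [[0, 0, 0], [0, 0, 0], [0, 0, 0], [0, 0, 0], [0, 0, 0], [0, 0, 0], [0, 0, 0], [0, 0, 0], [0, 0, 0], [0, 0, 0], [0, 0, 0], [0, 0, 0], [0, 0, 0]], "gripper": [0.6, 0.6, 0.6, 0.6, 0.6, 0.6, 0.6, 0.6, 0.6, 0.6, 0.6, 0.6, 0.6]}}

```text
clock: 22.45
position: [522.7, -0.8, 233.0]
ee_rot: [0.711, 0.037, -0.037, -0.701]
contact_force: [-0.1, 1.0, -0.5]
gripper_width: 51.0
```

```bash
python3 - <<'E'
from h import *
s=arm.read_state();print(np.round(s["position"],1),np.round(s["contact_force"],1),s["gripper_width"],s["clock"])
im,T=cam("wrist")
for t in ["lid_grip","ridge_top","end_stop"]: print(t,find("wrist",T,t))
np.savez("w6.npz",T=T,m=im["mtx"],d=im["distortion"],f=im["frame"])
cv2.imwrite("pics/w6.png",cv2.resize(im["frame"][:,:,::-1],(800,600),interpolation=cv2.INTER_CUBIC))
E
```

```text
[522.7  -0.8 233. ] [-0.1  1.  -0.5] 51.01512895335487 22.45
lid_grip [(0.87, array([507.4, 134.8,  54.9]))]
ridge_top []
end_stop [(0.7, array([500.1, 198.3,  58.1])), (0.35, array([508.5, 131.2,  58.9]))]
```

View pics/w6.png

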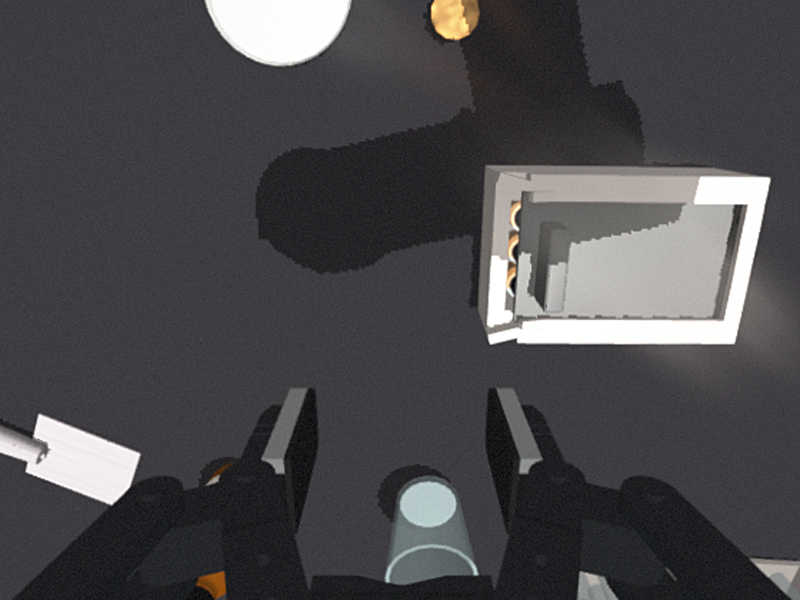

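The lid sits under the lips, with its nose at the dark stop (x≈725–740) and the rib at (553,265). I'll check this numerically, then hand in.

```bash
python3 - <<'E'
from h import *; import fit
d=np.load("w6.npz");T=d["T"];im=dict(mtx=d["m"],distortion=d["d"])
p=[507.77,132.82,np.radians(96.1)]
q=lambda P:(w2px(im,T,fit.cw(p,P))/.7).round(0).tolist()
print("case corners",q([(-80,53,62.5),(80,53,62.5),(80,-53,62.5)]))
print("tail edge top",q([(-64,37,56),(-64,-37,56)]),"nose top",q([(66,37,56),(66,-37,56)]),"rib top",q([(-53,25,84),(-41,25,84),(-41,-25,84),(-53,-25,84)]))
cv2.imwrite("pics/w6c.png",cv2.resize(d["f"][105:250,330:550,::-1],None,fx=3.6,fy=3.6,interpolation=cv2.INTER_CUBIC))
E
```

```text
case corners [[500.0, 175.0], [770.0, 178.0], [735.0, 343.0]]
tail edge top [[523.0, 201.0], [515.0, 316.0]] nose top [[736.0, 203.0], [713.0, 317.0]] rib top [[552.0, 230.0], [573.0, 230.0], [564.0, 314.0], [544.0, 314.0]]
```

View pics/w6c.png

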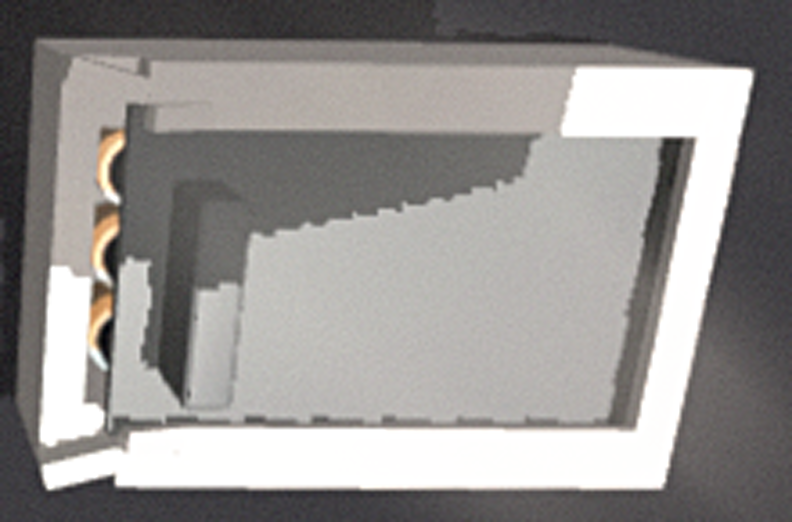

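The crop shows the tail edge at (125,130)–(108,425) and the nose edge at (660,137)–(612,422). These match the predicted home edges, (130,128)–(110,418) and (666,133)–(609,421), to within about 1 mm.

```bash
python3 -c "
from bench import job_done; print(job_done())"
```

```text
the job is handed in; nothing more can be done
None
```

The vial case is closed and the job is handed in. I picked the lid up by its rib, laid its nose in the mouth and slid it along the channel. It went over the snap ridge with about 10 N of force (read at the end of each move), then the force dropped and it came up against the stop.

- **Press on the stop:** I held it there for about 1 s, with readings of 7.5 to 11 N along the slide direction, about 12 N in total at the end. During the press the tool tilted by under 1°. I then let go and moved clear by about 22.5 s on the clock.
- **Final picture:** The lid's nose and tail edges lie within about 1–2 mm of the calculated home position, with the nose against the black stop. The force reading after release was close to zero.
- **Checks that disagreed:** The trained network put `lid_grip` at the middle of the lid rather than at the rib, so I relied on the pictures and my own fit. I saw no contact with other objects, but I did not re-measure them one by one.

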